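Trip the hidden latch of a bench module and draw out its board tray

TASK

Open the board tray of the module with the orange band: first slide the solder spool out of the tray's way, keeping it upright on the bench, then take the release pin out of its holder and push it down through the small hole in the module's top until the hidden latch lets the tray spring out. Draw the tray out to its stop, and finish with the pin hanging in its holder again, fully home. Leave the blue module shut, and do not disturb the jar or the multimeter.

Things in the scene. Friction and masses are not known exactly. Their poses are not given: they have to be found in the camera images.
- unit: Module to open: white housing 150 (x) x 110 (y) x 80 mm high, fixed to the bench, a broad orange band across its top near the front. Origin: centre of its underside; -x side is the front, z up. The tray front closes it, from x = -75 to -85 mm when shut; the tray slides out along -x, 90 mm to its stop. A heat sink 14 mm high stands on the rear of the top, x 44 to 72 mm.
- unit_hole (a point): Centre of the mouth of the round access hole, 14 mm wide, black-ringed, in the orange module's top (4 mm thick), 80 mm above the bench, at x = 15 mm, y = 0 of the module. 30 mm straight below the mouth is the latch's flat cap, 24 mm square: it yields from about 2 N, frees the tray when pressed 5 to 6 mm (about 6 N), stops at 10 mm (about 8 N).
- tray_front (a point): Middle of the top edge of the orange module's tray front: a grey plate with an orange strip, 10 mm thick (this point is mid-thickness), 106 mm wide, from 3 to 77 mm above the bench. No handle. Sprung out, a 40 mm gap opens behind it, where it can be hooked or pinched from above; in the gap nothing is higher than 30 mm, save the tray's side walls (46 mm) over 43 mm from the middle.
- tray (a joint): How far the tray of the orange-band module is out, m: 0 shut, about 0.04 once the latch has been tripped (a spring ejects it within about half a second), 0.09 at the stop. From 0.04 on it must be drawn, with 1 to 3 N, and stays where it is left.
- unit_b: The second module, same make and size, fixed, with blue band and strip instead of orange. To stay shut. Origin and axes as for the first.
- tray_b (a joint): How far the blue-band module's tray is out, m: 0 shut. Must stay shut.
- holder: Fixed tool holder: dark base 150 (x) x 56 (y) x 5 mm; origin: centre of its underside. In its middle a blue block 44 x 44 x 90 mm high with a round bore 16 mm wide, 85 mm deep, where the pin hangs. 55 mm to either side along x stands a shorter fixed tool (red, green handle 22 mm wide, top 115 mm above the bench): grip the pin with the fingers on its y sides.
- holder_seat (a point): Centre of the mouth of the holder's bore, on top of the blue block, 90 mm above the bench.
- pin: Release pin, loose, 110 g, 150 mm long, hanging upright in the holder. Origin: the tip of its rod, at the bottom; z runs up its axis. Steel rod 6 mm thick from 0 to 80 mm, flange 28 mm wide from 80 to 86 mm, round yellow handle 22 mm thick from 86 to 150 mm. Fully home, its flange rests on the blue block, tip 10 mm above the bench.
- spool: Loose solder spool standing upright in front of the orange-band module's tray: green flanges 60 mm in diameter, 45 mm high, 0.25 to 0.5 kg. Origin: centre of its underside; z is up. Out of the tray's way means that no part of it stands in the 106 mm wide strip that the tray sweeps in front of the module.
- jar: Loose small flux jar with a black cap, 44 mm in diameter, 70 mm high, standing beside the tray's way, left or right. Origin: centre of its underside. Not to be disturbed.
- card: A slip of white paper, 60 x 60 mm, flat on the bench on the other side of the tray's way. No obstacle: things may be slid over it or stand on it. Origin: its centre.
- meter: Loose yellow multimeter, 150 (x) x 78 (y) x 34 mm high, lying on its back. Origin: centre of its underside. Not to be disturbed.
Things that resemble listed ones, but are neither listed nor needed, are in the scene too. There is more than one size of the pin; the one meant has the size given above. Leave any pink look-alike of the unit alone.

How it is judged:
On the way, in this order (a step that is already met when the one before it is completed fails the run):
1. the spool stands upright and at rest on the bench, out of the orange module's tray way, the tray still shut ((y of spool in the frame of unit above 0.083 m or y of spool in the frame of unit below -0.083 m or x of spool in the frame of unit below -0.206 m or x of spool in the frame of unit above 0.105 m) and height (world z) of spool between -0.008 and 0.008 m and angle between spool's own z axis and vertical below 0.1 rad and linear speed of spool below 0.03 m/s and value of joint tray below 0.01 m), for 0.1 s.
2. the latch is tripped: the tray of the orange module has sprung out (value of joint tray above 0.03 m), for 0.1 s.
3. the tray is drawn out to its stop (value of joint tray above 0.082 m), for 0.1 s.
At the end, for the whole second after the job is handed in: Orange tray out at least 82 of 90 mm; blue tray shut (under 5 mm); spool upright at rest on the bench, clear of the tray's strip (centre over 83 mm aside, or beyond the tray's end); pin upright in the holder, flange down within 4 mm; jar and meter within 20 mm of their starts (value of joint tray above 0.082 m and (y of spool in the frame of unit above 0.083 m or y of spool in the frame of unit below -0.083 m or x of spool in the frame of unit below -0.206 m or x of spool in the frame of unit above 0.105 m) and height (world z) of spool between -0.008 and 0.008 m and angle between spool's own z axis and vertical below 0.1 rad and linear speed of each of spool, pin below 0.03 m/s and value of joint tray_b below 0.005 m and horizontal distance between pin and holder_seat below 0.009 m and z of pin in the frame of holder between 0.004 and 0.014 m and angle between pin's own z axis and vertical below 0.09 rad and distance of each of jar, meter from where it was at the start of the episode below 0.02 m); the robot touches nothing.
It fails at once if the jar is moved more than 20 mm or tipped over (distance of jar from where it was at the start of the episode above 0.02 m or angle between jar's own z axis and vertical above 0.4 rad).
It fails at once if the multimeter is moved more than 20 mm (distance of meter from where it was at the start of the episode above 0.02 m).
It fails at once if the spool is tipped over (angle between spool's own z axis and vertical above 0.5 rad).
It fails at once if the blue module's tray is let out (value of joint tray_b above 0.01 m).
It also fails if it takes over 72 s, if anything falls off the work surface, if the arm or the gripper's body presses on something with over 40 N, if the wrist force passes 120 N, or if a joint passes its speed limit or range.

ROBOT

A 7-joint arm with a two-finger parallel gripper is mounted at the origin on the work surface. World frame = base frame: x ahead of the robot, y to its left, z up, the work surface at z = 0. Lengths are in m, angles in rad, forces in N, time in s.
With the tool pointing down it reaches from about 0.4 to 0.85 m from the base axis. Payload 10.4 kg.
Tool frame: the origin (TCP) lies between the finger pads; the fingertips stand ahead of it and the grasp point (between the pads) lies 5 mm behind it (manip.tip_extent is the z of the fingertips in the tool frame, in m); z points along the fingers, y is the line along which they close (so a half turn about z gives the same grasp; the last joint's range is limited). The gripper opens to 85 mm and grips with 20 to 120 N. Pads are 22 mm wide; open, the fingers measure 114 mm over their backs; the gripper's body (76 mm by 85 mm) begins 54 mm behind the grasp point. The pads swing forward as they close: fully open they stand 13 mm farther back than shut.
Start: joints at [1.2, 0.332, -0.065, 1.46, 0.022, 1.35, -0.088], TCP at [0.213, -0.588, 0.245] pointing down, gripper open.
Joint ranges: [-2.6, 2.6], [-0.5, 2.12], [-1.47, 1.34], [0.16, 2.42], [-1.27, 4.41], [0.06, 2.06], [-2.6, 2.6]. Speed limits (rad/s): [2.22, 2.22, 2.79, 2.79, 3.14, 3.14, 3.14].

INTERFACE

Orientations are given as a unit quaternion [x, y, z, w].
In Python, from workcell import status, viewer, manip gives the robot as it stands.
- The arm moves only by the tool play_rows, never from a script. Its argument "plan" is one flat list of numbers, 7 for each row, row after row: the turn, a rotation vector about the tool's x, y, z in degrees, then the shift along the tool's x, y, z in m, then the opening, from 0 (shut) to 1 (fully open). In form: [ax, ay, az, dx, dy, dz, grip, ax, ay, az, dx, dy, dz, grip, ...]. A call has 1 to 20 rows; each row is the pose to reach, as a shift and turn from the pose commanded when the call began, along the tool's axes at that moment; what a row does not reach only later rows make up. A row lasts 1/8 s, in which the tool goes at most 62.5 mm and 10.7 degrees, less where a joint would pass 70% of its speed; a pose out of reach is approached as far as the arm can. A call with a gripper value outside its range is refused whole. The fingers move at their own pace and stop on an object; "squeeze" is the grip in N (left out, the last holds). Time passes only in rows, so rows that repeat a pose let the fingers close. It gives the time, the measured TCP pose, the force, the opening and the grip force at its end, in the units of the state.
- status.get_obs(): the state, without advancing time (a new reading comes with each control period).
- viewer.camera(name): name is "side" or "top" or "wrist"; returns the picture (400x640x3 uint8, red, green, blue); there is no depth.
- viewer.camera_model(name): a dict with "fx", "fy", "cx", "cy" (pixels), "R" (3x3) and "t" (3): a world point X has camera coordinates R X + t. Camera axes: x right, y down, z forward; pixel columns grow to the right and rows downward; lengths in m; the calibration is good to about 2 mm. A picture is of the moment at which its call begins: read the wrist's pose just before it. camera_model takes no time and is no camera call; for the wrist camera it gives the pose at the moment of the call.
- manip.hand_in(): hands the job in; it is judged then, once.
The state is a dict: "clock": time; "joint_pos": joint angles; "joint_velocities": joint speeds; "tau": joint torques, N m; "position": TCP position; "ee_rot": TCP orientation; "ft_force": force on the tool from outside, world axes, zero at the start; "torque": the same for the moment, N m; "grip_width": opening from 0.0 (shut) to 1.0 (fully open); "grasp_force": force on a finger pad.
Only numpy, scipy, OpenCV 4.12 (cv2) and the standard library are available. Lean on these libraries where they do the work, as an engineer would, in place of code of your own. Each camera call takes 0.05 s, during which the arm holds its last target. There are 200 camera calls.

## Working session

There is one attempt and no reset: what is moved stays moved. The work goes in short steps, Python scripts to look and compute and a tool call to move; the robot and the scene stay as the last step left them, time stands still between calls to the robot, and variables do not carry over. Pictures are saved under pics/ and viewed, at most 10 in all, crops included, and the job is handed in when it is done.

Besides the shell and the picture viewer there is one more tool, called after "Emit:" by a JSON object that holds its "op" and its "data", one argument or row to a line. play_rows: Moves the arm, as the interface text tells. Its arguments: {"type":"object","properties":{"plan":{"type":"array","items":{"type":"number"}},"squeeze":{"type":"number"}},"required":["plan"]}

```bash
mkdir -p pics; cat > h.py <<'E'
import numpy as np, cv2
from workcell import status, viewer, manip
from scipy.spatial.transform import Rotation as Ro
def snap(n,f):
    im=viewer.camera(n); cv2.imwrite('pics/'+f,im[:,:,::-1]); return im
def ray(n,u,v,z,m=None):
    m=m or viewer.camera_model(n); R=np.array(m['R']);t=np.array(m['t'])
    d=R.T@np.array([(u-m['cx'])/m['fx'],(v-m['cy'])/m['fy'],1]); c=-R.T@t
    return (c+d*(z-c[2])/d[2]).round(4)
def proj(n,X,m=None):
    m=m or viewer.camera_model(n); p=np.array(m['R'])@np.array(X)+np.array(m['t'])
    return (p[0]/p[2]*m['fx']+m['cx']).round(1),(p[1]/p[2]*m['fy']+m['cy']).round(1)
def go(X):
    o=status.get_obs(); R=Ro.from_quat(o['ee_rot']); return R.inv().apply(np.array(X)-np.array(o['position'])).round(4)
E
python3 - <<'E'
from h import *
a=snap('top','top1.png'); b=snap('side','side1.png')
o=status.get_obs(); print(o['position'],o['ee_rot'],o['clock'],manip.tip_extent)
print(Ro.from_quat(o['ee_rot']).as_matrix().round(3))
for n in('top','side'):
    m=viewer.camera_model(n);R=np.array(m['R']);print(n,m['fx'],R.round(3),(-R.T@np.array(m['t'])).round(3))
E
```

```text
[ 0.21289932 -0.5872718   0.24457355] [ 9.84916705e-01  1.73027870e-01 -1.50231331e-04 -6.46193798e-04] 0.1 0.014
[[ 0.94   0.341 -0.001]
 [ 0.341 -0.94   0.001]
 [-0.    -0.001 -1.   ]]
top 445.67036036017595 [[ 0.016 -1.     0.013]
 [-0.993 -0.018 -0.12 ]
 [ 0.12  -0.011 -0.993]] [0.348 0.015 1.301]
side 425.870703889559 [[-0.719 -0.695 -0.012]
 [-0.431  0.458 -0.778]
 [ 0.546 -0.554 -0.629]] [-0.025  0.547  0.722]
```

View pics/top1.png

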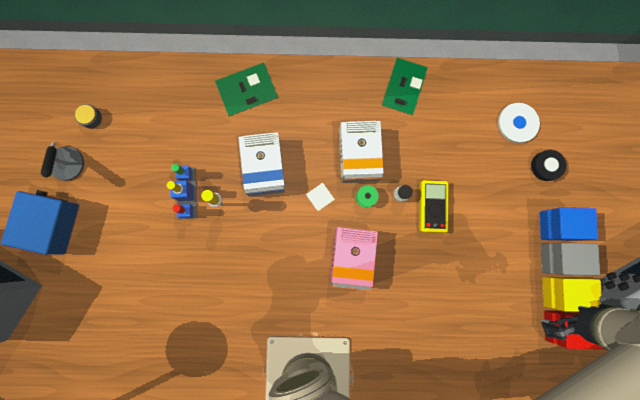

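View pics/side1.png

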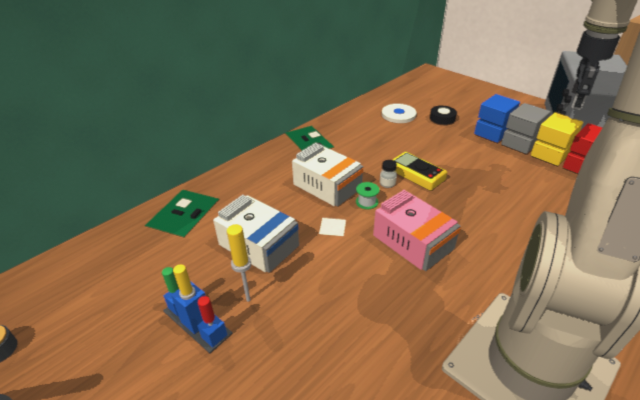

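The top view shows the orange-band module at (361,150), blue at (262,163) and a pink look-alike at (355,258). The spool is at (367,196), with the jar (403,192) to its right and the card (320,196) to its left. The meter is at (434,206).

Pin candidates are the yellow one in the holder's middle, at (178,188) top and (182,280) side, and a freestanding yellow one at (210,197) top and (237,245) side. The description points to the one hanging in the holder. I'll check that in a close crop.

```bash
python3 - <<'E'
import cv2,numpy as np
a=cv2.imread('pics/top1.png');b=cv2.imread('pics/side1.png')
r=lambda i,x,y,w,h,k:cv2.resize(i[y:y+h,x:x+w],None,fx=k,fy=k,interpolation=cv2.INTER_CUBIC)
# left: top crop holder x150..250,y150..230 k4 ; right: side crop x150..270,y215..355 
A=r(a,150,150,90,80,4);B=r(b,150,215,110,140,4)
c=np.zeros((560,800,3),np.uint8);c[:320,:360]=A;c[:560,360:800]=B;cv2.imwrite('pics/c1.png',c)
cv2.imwrite('pics/c2.png',r(a,225,110,200,100,4)[:, :800])
E
```

```text
(no output)
```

View pics/c1.png

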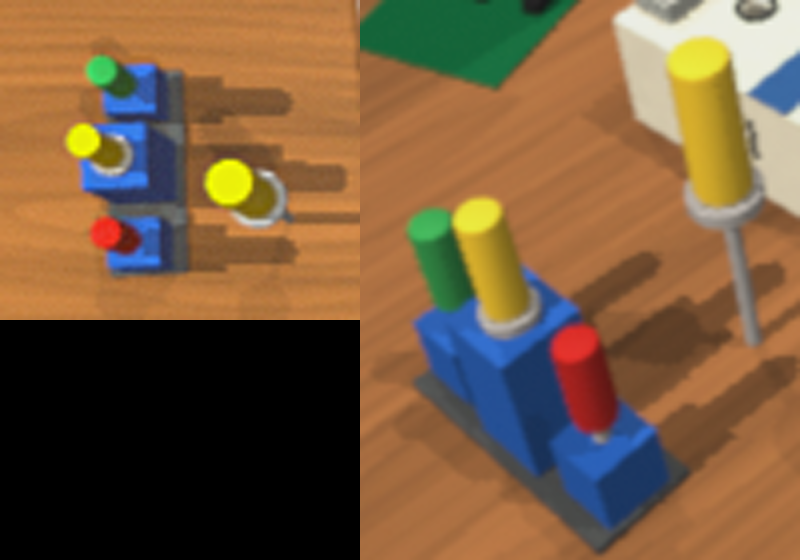

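View pics/c2.png

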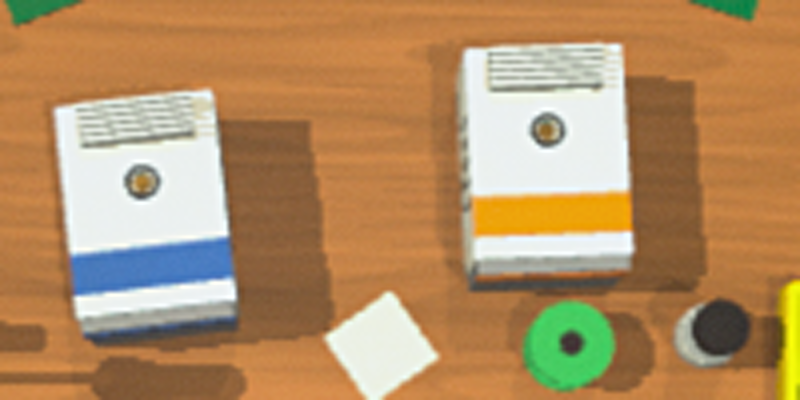

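Two pins: the holder's middle one (top handle ≈(171,185), flange (177,188)) and a bigger freestanding one, which is the decoy. The orange module's hole is at crop (547,130), the spool's top at (570,345), the jar cap at (721,326) and the card at (381,346).

```bash
python3 - <<'E'
from h import *
f=lambda U,V:(225+(U+.5)/4-.5,110+(V+.5)/4-.5)
for n,U,V,z in[('hole',547,130,.08),('spool',570,345,.045),('jar',721,326,.07),('card',381,346,0),('TL',463,48,.08),('TR',621,44,.08),('frontL',471,275,.08),('frontR',632,258,.08),('bandL',472,198,.08),('bandR',631,192,.08),('bandLb',475,236,.08),('bandRb',633,231,.08),('blueTL',55,104,.08),('blueTR',212,92,.08),('bhole',142,181,.08),('meterL',785,290,.034)]:
    print(n,ray('top',*f(U,V),z))
g=lambda U,V:(150+(U+.5)/4-.5,150+(V+.5)/4-.5)
for n,U,V,z in[('pintop',84,140,.16),('flange',110,155,.096),('decoytop',229,182,.17),('redtop',107,233,.115),('greentop',102,71,.115),
 ('blkTL',81,126,.09),('blkTR',144,122,.09),('blkBL',84,192,.09),('blkBR',148,187,.09)]:print(n,ray('top',*g(U,V),z))
s=lambda U,V:(150+(U-360+.5)/4-.5,215+(V+.5)/4-.5)
for n,U,V,z in[('pintop_s',478,216,.16),('redtop_s',576,342,.115),('greentop_s',432,226,.115),('decoyfoot',754,343,0)]:print(n,ray('side',*s(U,V),z))
for n,u,v in [('pinkTL',336,228),('pinkTR',377,229)]:print(n,ray('top',u,v,.08))
E
```

```text
hole [ 0.6608 -0.1422  0.08  ]
spool [ 0.5135 -0.1634  0.045 ]
jar [ 0.5255 -0.2656  0.07  ]
card [ 0.5162 -0.0305  0.    ]
TL [ 0.7188 -0.0827  0.08  ]
TR [ 0.724  -0.1944  0.08  ]
frontL [ 0.5567 -0.0895  0.08  ]
frontR [ 0.5707 -0.2017  0.08  ]
bandL [ 0.6112 -0.0898  0.08  ]
bandR [ 0.6176 -0.2011  0.08  ]
bandLb [ 0.5842 -0.0921  0.08  ]
bandRb [ 0.5899 -0.2024  0.08  ]
blueTL [0.6726 0.2031 0.08  ]
blueTR [0.6835 0.0934 0.08  ]
bhole [0.6188 0.1406 0.08  ]
meterL [ 0.5578 -0.3204  0.034 ]
pintop [0.5184 0.3606 0.16  ]
flange [0.518  0.3618 0.096 ]
decoytop [0.4915 0.264  0.17  ]
redtop [0.4628 0.3556 0.115 ]
greentop [0.5723 0.3646 0.115 ]
blkTL [0.5385 0.3843 0.09  ]
blkTR [0.5421 0.3415 0.09  ]
blkBL [0.493  0.3798 0.09  ]
blkBR [0.4973 0.3365 0.09  ]
pintop_s [0.5168 0.3649 0.16  ]
redtop_s [0.4631 0.3599 0.115 ]
greentop_s [0.5705 0.3688 0.115 ]
decoyfoot [0.4872 0.2605 0.    ]
pinkTL [ 0.4185 -0.0731  0.08  ]
pinkTR [ 0.4177 -0.1857  0.08  ]
```

Emit:
{"op": "play_rows", "data": {
  "plan": [0, 0, 8, 0.2, -0.14, 0.02, 1, 0, 0, 16.7, 0.427, -0.296, 0.045, 1, 0, 0, 16.7, 0.427, -0.296, 0.045, 1, 0, 0, 16.7, 0.427, -0.296, 0.045, 1, 0, 0, 16.7, 0.427, -0.296, 0.045, 1, 0, 0, 16.7, 0.427, -0.296, 0.045, 1, 0, 0, 16.7, 0.427, -0.296, 0.045, 1, 0, 0, 16.7, 0.427, -0.296, 0.045, 1, 0, 0, 16.7, 0.427, -0.296, 0.045, 1, 0, 0, 16.7, 0.427, -0.296, 0.045, 1, 0, 0, 16.7, 0.427, -0.296, 0.045, 1, 0, 0, 16.7, 0.427, -0.296, 0.045, 1, 0, 0, 16.7, 0.427, -0.296, 0.045, 1],
  "squeeze": 20
}}

```text
clock: 1.72
position: [0.5132, -0.1647, 0.2005]
ee_rot: [1.0, 0.027, 0.0, 0.0]
ft_force: [0.2, 0.2, -0.1]
grip_width: 0.997
grasp_force: 0.0
```

```bash
python3 - <<'E'
from h import *
o=status.get_obs();print(o['position'],o['clock'],Ro.from_quat(o['ee_rot']).as_matrix().round(3),np.round(o['joint_pos'],2))
m=viewer.camera_model('wrist');snap('wrist','w1.png')
import json;json.dump({k:np.array(v).tolist() for k,v in m.items()},open('w1.json','w'))
for X in[(.5135,-.1634,.045),(.5255,-.2656,.07),(.6608,-.1422,.08)]:print(proj('wrist',X,m))
E
```

```text
[ 0.51323367 -0.1646988   0.20045296] 1.725 [[ 0.998  0.055  0.   ]
 [ 0.055 -0.998 -0.   ]
 [ 0.     0.    -1.   ]] [ 0.59  0.2  -0.41  1.73  0.08  1.22 -1.36]
(np.float64(319.4), np.float64(185.2))
(np.float64(426.1), np.float64(185.1))
(np.float64(302.2), np.float64(12.3))
```

View pics/w1.png

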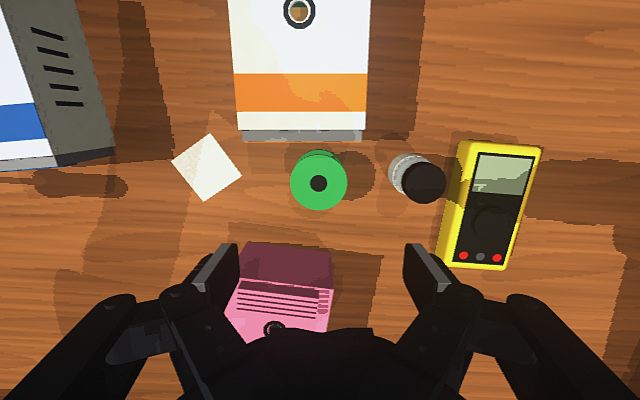

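Wrist view: spool at (318,183) and hole at (299,11), both within 1–3 px of the prediction. I'll grasp the spool across y and slide it toward the card.

Emit:
{"op": "play_rows", "data": {
  "plan": [0, 0, 0, 0.0015, -0.002, 0.05, 1, 0, 0, 0, 0.0015, -0.002, 0.1, 1, 0, 0, 0, 0.0015, -0.002, 0.14, 1, 0, 0, 0, 0.0015, -0.002, 0.169, 1, 0, 0, 0, 0.0015, -0.002, 0.169, 0.5, 0, 0, 0, 0.0015, -0.002, 0.169, 0.5, 0, 0, 0, 0.0015, -0.002, 0.169, 0.5, 0, 0, 0, 0.0015, -0.002, 0.169, 0.5, 0, 0, 0, 0.0015, -0.002, 0.169, 0.5],
  "squeeze": 20
}}

```text
clock: 2.9
position: [0.5154, -0.1619, 0.0321]
ee_rot: [1.0, 0.028, 0.001, 0.0]
ft_force: [-0.5, 1.0, 2.9]
grip_width: 0.681
grasp_force: 22.4
```

Emit:
{"op": "play_rows", "data": {
  "plan": [0, 0, 0, 0, -0.01, 0, 0.5, 0, 0, 0, 0, -0.025, 0, 0.5, 0, 0, 0, 0, -0.04, 0, 0.5, 0, 0, 0, 0, -0.055, 0, 0.5, 0, 0, 0, 0, -0.07, 0, 0.5, 0, 0, 0, 0, -0.085, 0, 0.5, 0, 0, 0, 0, -0.1, 0, 0.5, 0, 0, 0, 0, -0.112, 0, 0.5, 0, 0, 0, 0, -0.118, 0, 0.5, 0, 0, 0, 0, -0.118, 0, 0.5, 0, 0, 0, 0, -0.118, 0, 0.8, 0, 0, 0, 0, -0.118, 0, 0.8, 0, 0, 0, 0, -0.118, 0, 0.8]
}}

```text
clock: 4.53
position: [0.5081, -0.0436, 0.0311]
ee_rot: [1.0, 0.028, -0.0, -0.0]
ft_force: [0.2, 0.7, 0.5]
grip_width: 0.801
grasp_force: 0.0
```

```bash
python3 - <<'E'
from h import *
import json
m=json.load(open('w1.json'))
print('hole w',ray('wrist',299,11,.08,m))
for p in[(233,73),(369,73),(234,112),(367,112)]:print(ray('wrist',*p,.08,m))
print('meter TL',ray('wrist',462,140,.034,m),'jar',ray('wrist',424,183,.07,m))
E
```

```text
hole w [ 0.6616 -0.1397  0.08  ]
[ 0.6139 -0.0866  0.08  ]
[ 0.6201 -0.199   0.08  ]
[ 0.583  -0.0864  0.08  ]
[ 0.5892 -0.2004  0.08  ]
meter TL [ 0.5674 -0.3097  0.034 ] jar [ 0.5274 -0.2633  0.07  ]
```

Emit:
{"op": "play_rows", "data": {
  "plan": [0, 0, 0, 0, 0, -0.03, 0.8, 0, 0, 0, 0, 0, -0.08, 1, 0, 0, 0, 0, 0, -0.14, 1, 0, 0, 0, 0, 0, -0.2, 1, 0, 0, 0, 0.005, -0.05, -0.25, 1, 0, 0, 0, 0.01, -0.11, -0.25, 1, 0, 0, 0, 0.015, -0.17, -0.25, 1, 0, 0, 0, 0.02, -0.23, -0.25, 1, 0, 0, 0, 0.025, -0.29, -0.25, 1, 0, 0, 0, 0.03, -0.35, -0.25, 1, 0, 0, 0, 0.032, -0.404, -0.25, 1, 0, 0, 0, 0.032, -0.404, -0.25, 1, 0, 0, 0, 0.032, -0.404, -0.25, 1, 0, 0, 0, 0.032, -0.404, -0.25, 1]
}}

```text
clock: 6.28
position: [0.5183, 0.3598, 0.2814]
ee_rot: [1.0, 0.027, 0.0, 0.0]
ft_force: [0.9, -1.2, -0.3]
grip_width: 1.001
grasp_force: 0.0
```

```bash
python3 - <<'E'
from h import *
o=status.get_obs();print(o['position'],o['clock'],np.round(o['joint_pos'],2))
import json
m=viewer.camera_model('wrist');im=snap('wrist','w2.png');json.dump({k:np.array(v).tolist() for k,v in m.items()},open('w2.json','w'))
print(proj('wrist',(.5175,.362,.16),m),proj('wrist',(.5175,.362,.096),m))
snap('top','top2.png')
a=cv2.imread('pics/top2.png')[140:240,280:440]
c=np.zeros((600,640,3),np.uint8);c[:400]=im[:,:,::-1];c[400:,:320]=cv2.resize(a,(320,200));cv2.imwrite('pics/w2v.png',c)
E
```

```text
[0.51828235 0.35977719 0.28136882] 6.275 [-0.16  0.42 -0.71  1.36  0.27  1.46 -2.37]
(np.float64(318.2), np.float64(195.2)) (np.float64(318.6), np.float64(179.8))
```

View pics/w2v.png

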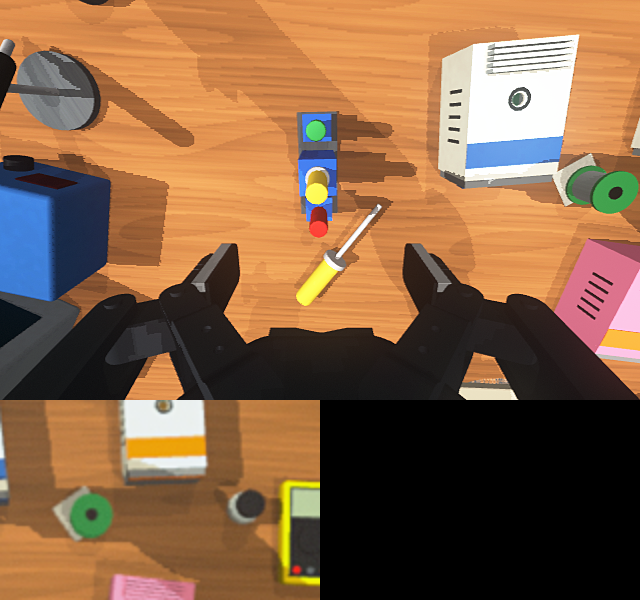

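```bash
python3 - <<'E'
from h import *
import json
m=json.load(open('w2.json'))
print([proj('wrist',(.487,.2605,z),m) for z in(0,.1,.2)], ray('wrist',378,207,0,m),ray('wrist',318,270,.0,m),'pin',ray('wrist',317,194,.16,m),ray('wrist',318,175,.096,m))
a=cv2.imread('pics/top1.png');b=cv2.imread('pics/top2.png')
r=lambda i:cv2.resize(i[150:250,140:300],None,fx=4,fy=4,interpolation=cv2.INTER_CUBIC)[:300]
cv2.imwrite('pics/d.png',np.vstack([r(a),r(b)]))
E
```

```text
[(np.float64(384.5), np.float64(188.5)), (np.float64(403.1), np.float64(210.2)), (np.float64(437.0), np.float64(249.7))] [0.4569 0.2671 0.    ] [0.3413 0.3546 0.    ] pin [0.5186 0.3632 0.16  ] [0.5231 0.363  0.096 ]
```

View pics/d.png

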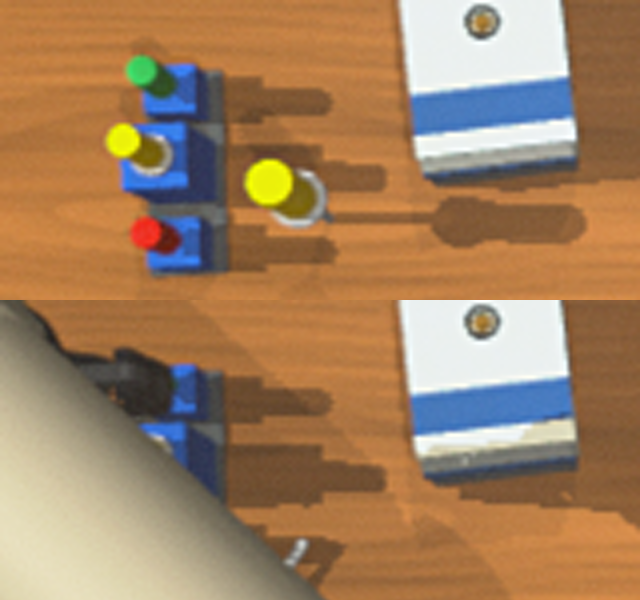

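The larger decoy pin has fallen over on the bench: my arm probably brushed it on the way past. It now lies at around (0.35–0.46, 0.27–0.36), clear of the work. The pin axis, (317,194) in the wrist view, comes out at (0.5186, 0.363), which agrees with the earlier estimates. The spool, in the lower inset, stands on the card, clear of the tray's way. Next I'll grip the pin.

Emit:
{"op": "play_rows", "data": {
  "plan": [0, 0, 0, 0.0005, -0.0032, 0.04, 1, 0, 0, 0, 0.0005, -0.0032, 0.08, 1, 0, 0, 0, 0.0005, -0.0032, 0.12, 1, 0, 0, 0, 0.0005, -0.0032, 0.145, 1, 0, 0, 0, 0.0005, -0.0032, 0.156, 1, 0, 0, 0, 0.0005, -0.0032, 0.156, 0.5, 0, 0, 0, 0.0005, -0.0032, 0.156, 0.15, 0, 0, 0, 0.0005, -0.0032, 0.156, 0.1, 0, 0, 0, 0.0005, -0.0032, 0.156, 0.1, 0, 0, 0, 0.0005, -0.0032, 0.156, 0.1, 0, 0, 0, 0.0005, -0.0032, 0.156, 0.1, 0, 0, 0, 0.0005, -0.0032, 0.156, 0.1, 0, 0, 0, 0.0005, -0.0032, 0.156, 0.1],
  "squeeze": 50
}}

```text
clock: 8.0
position: [0.5182, 0.3647, 0.1262]
ee_rot: [1.0, 0.028, 0.001, -0.0]
ft_force: [-0.6, -1.8, 6.9]
grip_width: 0.241
grasp_force: 48.8
```

Emit:
{"op": "play_rows", "data": {
  "plan": [0, 0, 0, 0, 0, -0.02, 0.1, 0, 0, 0, 0, 0, -0.05, 0.1, 0, 0, 0, 0, 0, -0.09, 0.1, 0, 0, 0, 0, 0, -0.13, 0.1, 0, 0, 0, 0, 0, -0.15, 0.1, 0, 0, 0, 0.01, 0.04, -0.15, 0.1, 0, 0, 0, 0.02, 0.09, -0.15, 0.1, 0, 0, 0, 0.03, 0.14, -0.15, 0.1, 0, 0, 0, 0.04, 0.19, -0.15, 0.1, 0, 0, 0, 0.052, 0.24, -0.15, 0.1, 0, 0, 0, 0.064, 0.29, -0.15, 0.1, 0, 0, 0, 0.075, 0.34, -0.15, 0.1, 0, 0, 0, 0.086, 0.39, -0.15, 0.1, 0, 0, 0, 0.098, 0.44, -0.15, 0.1, 0, 0, 0, 0.109, 0.49, -0.14, 0.1, 0, 0, 0, 0.115, 0.512, -0.125, 0.1, 0, 0, 0, 0.115, 0.512, -0.11, 0.1, 0, 0, 0, 0.115, 0.512, -0.11, 0.1, 0, 0, 0, 0.115, 0.512, -0.11, 0.1]
}}

```text
clock: 10.38
position: [0.6617, -0.1383, 0.236]
ee_rot: [1.0, 0.029, 0.0, -0.0]
ft_force: [0.1, 0.3, -1.5]
grip_width: 0.242
grasp_force: 49.1
```

```bash
python3 - <<'E'
from h import *
import json
o=status.get_obs();p=o['position'];print(p,o['clock'],np.round(o['joint_pos'],2),o['ft_force'])
m=viewer.camera_model('wrist');w=snap('wrist','w3.png');json.dump({k:np.array(v).tolist() for k,v in m.items()},open('w3.json','w'))
s=snap('side','side3.png')
for z in(0,.08):
  X=[p[0],p[1],p[2]-.116+z];print('side',proj('side',X),'wrist',proj('wrist',X,m))
print('hole exp side',proj('side',(.6612,-.141,.08)),'wrist',proj('wrist',(.6612,-.141,.08),m))
c=np.zeros((600,800,3),np.uint8)
S=s[110:220,260:380,::-1];c[:550,200:800]=cv2.resize(S,(600,550),interpolation=cv2.INTER_CUBIC)
W=w[60:260,240:400,::-1]  # x2.5? left panel
cv2.imwrite('pics/v3.png',np.hstack([cv2.resize(S,(480,440),interpolation=cv2.INTER_CUBIC),cv2.resize(w[80:300,240:400,::-1],(320,440),interpolation=cv2.INTER_CUBIC)]))
E
```

```text
[ 0.66165062 -0.13829014  0.23604726] 10.375 [ 0.48  0.5  -0.5   1.3   0.23  1.4  -1.52] [ 0.13223647  0.2929252  -1.53129332]
side (np.float64(321.0), np.float64(147.0)) wrist (np.float64(320.7), np.float64(196.2))
side (np.float64(320.5), np.float64(120.1)) wrist (np.float64(320.6), np.float64(231.2))
hole exp side (np.float64(322.1), np.float64(159.3)) wrist (np.float64(323.3), np.float64(186.0))
```

View pics/v3.png

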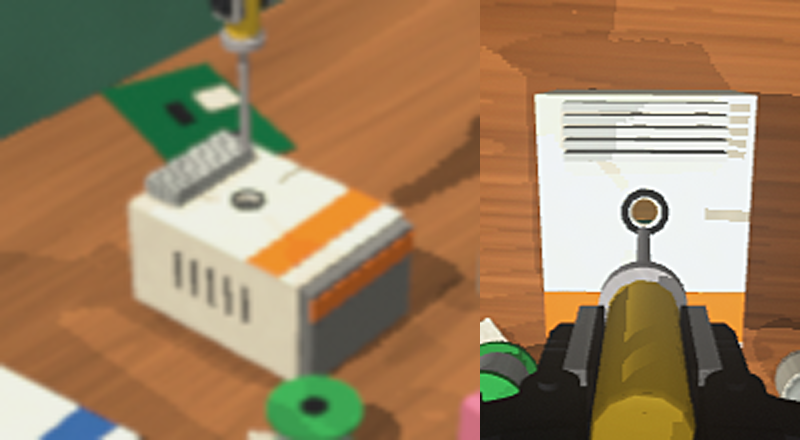

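Side crop: pin tip at (321,147.6) and hole at (321.6,159.4). Wrist: tip at (321.2,195.6) and hole at (321.6,185.1). Both agree to about 1 mm that the pin is over the hole, so I'll push down.

Emit:
{"op": "play_rows", "data": {
  "plan": [0, 0, 0, 0.0003, 0.0005, 0.02, 0.1, 0, 0, 0, 0.0003, 0.0005, 0.04, 0.1, 0, 0, 0, 0.0003, 0.0005, 0.055, 0.1, 0, 0, 0, 0.0003, 0.0005, 0.066, 0.1, 0, 0, 0, 0.0003, 0.0005, 0.072, 0.1, 0, 0, 0, 0.0003, 0.0005, 0.077, 0.1, 0, 0, 0, 0.0003, 0.0005, 0.077, 0.1, 0, 0, 0, 0.0003, 0.0005, 0.077, 0.1]
}}

```text
clock: 11.48
position: [0.6621, -0.1406, 0.1591]
ee_rot: [1.0, 0.028, 0.0, 0.0]
ft_force: [-2.5, 1.1, 4.4]
grip_width: 0.249
grasp_force: 49.4
```

```bash
cat > tr.py <<'E'
from h import *
import sys
im=snap('side',sys.argv[1]); hsv=cv2.cvtColor(im,cv2.COLOR_RGB2HSV)
mk=cv2.inRange(hsv,(11,170,120),(22,255,255)); mk[:, :270]=0; mk[:150]=0; mk[200:]=0; mk[:,390:]=0
n,l,s,c=cv2.connectedComponentsWithStats(mk)
print([(s[i].tolist(),c[i].round(1).tolist()) for i in range(1,n) if s[i][4]>12])
ux=np.array([.998,.056,0]);C=np.array([.6468,-.14,0])
for q in(0,.04,.09):print(q,proj('side',C-ux*(.085+q)+[0,0,.068]))
E
python3 tr.py s4.png; cp pics/side3.png pics/s0.png; python3 - <<'E'
import sys;sys.path.insert(0,'.')
import cv2
im=cv2.imread('pics/s0.png');mk=cv2.inRange(cv2.cvtColor(im,cv2.COLOR_BGR2HSV),(11,170,120),(22,255,255));mk[:, :270]=0; mk[:150]=0; mk[200:]=0; mk[:,390:]=0
n,l,s,c=cv2.connectedComponentsWithStats(mk);print([(s[i].tolist(),c[i].round(1).tolist()) for i in range(1,n) if s[i][4]>12])
E
```

```text
[([323, 157, 32, 21, 220], [338.6, 167.5]), ([351, 174, 25, 22, 115], [362.9, 184.4])]
0 (np.float64(350.3), np.float64(176.9))
0.04 (np.float64(362.5), np.float64(182.8))
0.09 (np.float64(378.5), np.float64(190.4))
[([323, 157, 32, 21, 216], [338.5, 167.5]), ([338, 168, 26, 22, 120], [350.3, 178.5])]
```

The tray strip moved from (350,178) to (363,184), which matches 40 mm out, so the latch tripped. The pin goes back to the holder next.

Emit:
{"op": "play_rows", "data": {
  "plan": [0, 0, 0, 0, 0, -0.03, 0.1, 0, 0, 0, 0, 0, -0.07, 0.1, 0, 0, 0, 0, 0, -0.11, 0.1, 0, 0, 0, -0.01, -0.04, -0.117, 0.1, 0, 0, 0, -0.02, -0.09, -0.117, 0.1, 0, 0, 0, -0.031, -0.14, -0.117, 0.1, 0, 0, 0, -0.042, -0.19, -0.117, 0.1, 0, 0, 0, -0.053, -0.24, -0.117, 0.1, 0, 0, 0, -0.065, -0.29, -0.117, 0.1, 0, 0, 0, -0.077, -0.34, -0.117, 0.1, 0, 0, 0, -0.088, -0.39, -0.117, 0.1, 0, 0, 0, -0.1, -0.44, -0.117, 0.1, 0, 0, 0, -0.111, -0.49, -0.11, 0.1, 0, 0, 0, -0.116, -0.51, -0.09, 0.1, 0, 0, 0, -0.116, -0.51, -0.077, 0.1, 0, 0, 0, -0.116, -0.51, -0.077, 0.1, 0, 0, 0, -0.116, -0.51, -0.077, 0.1]
}}

```text
clock: 13.65
position: [0.5184, 0.3608, 0.2359]
ee_rot: [1.0, 0.027, 0.001, 0.0]
ft_force: [-0.0, -0.3, -2.3]
grip_width: 0.246
grasp_force: 49.3
```

```bash
python3 - <<'E'
from h import *
o=status.get_obs();p=np.array(o['position']);print(p,o['clock'],o['grip_width'])
m=viewer.camera_model('wrist');w=snap('wrist','w5.png');s=snap('side','s5.png')
print('tip exp',proj('wrist',p-[0,0,.116],m),proj('side',p-[0,0,.116]))
X=(.518,.3628,.09);print('seat exp',proj('wrist',X,m),proj('side',X))
for d in [(.022,.022),(.022,-.022),(-.022,.022),(-.022,-.022)]:
  c,q=np.cos(.083),np.sin(.083);Y=(X[0]+c*d[0]-q*d[1],X[1]+q*d[0]+c*d[1],.09);print(d,proj('wrist',Y,m),proj('side',Y))
r=lambda i,k:cv2.resize(i[:,:,::-1],None,fx=k,fy=k,interpolation=cv2.INTER_CUBIC)
A=r(w[130:250,270:370],4);B=r(s[220:340,140:240],4);cv2.imwrite('pics/v5.png',np.hstack([A,B]))
E
```

```text
[0.51837109 0.36077376 0.23590023] 13.65 0.24589083201436926
tip exp (np.float64(320.7), np.float64(196.2)) (np.float64(185.7), np.float64(281.8))
seat exp (np.float64(318.7), np.float64(188.2)) (np.float64(188.3), np.float64(293.0))
(0.022, 0.022) (np.float64(296.0), np.float64(167.5)) (np.float64(171.3), np.float64(294.5))
(0.022, -0.022) (np.float64(340.0), np.float64(166.3)) (np.float64(190.7), np.float64(280.2))
(-0.022, 0.022) (np.float64(298.3), np.float64(209.1)) (np.float64(185.7), np.float64(306.7))
(-0.022, -0.022) (np.float64(340.4), np.float64(208.0)) (np.float64(205.2), np.float64(291.6))
```

View pics/v5.png

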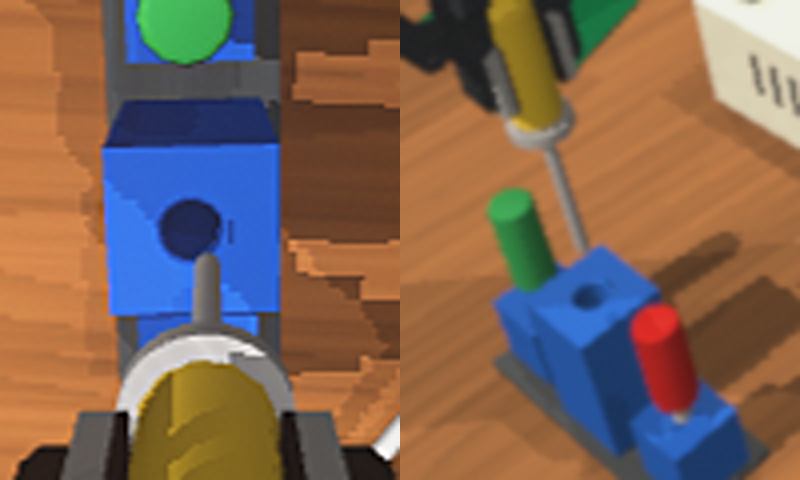

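Wrist crop: bore at (317.7,187.2), rod tip at (321.5,195). The target moves about 3.7 mm in +y. I'll lower the pin and release it.

Emit:
{"op": "play_rows", "data": {
  "plan": [0, 0, 0, 0.0005, -0.0037, 0, 0.1, 0, 0, 0, 0.0005, -0.0037, 0, 0.1, 0, 0, 0, 0.0005, -0.0037, 0.02, 0.1, 0, 0, 0, 0.0005, -0.0037, 0.04, 0.1, 0, 0, 0, 0.0005, -0.0037, 0.06, 0.1, 0, 0, 0, 0.0005, -0.0037, 0.08, 0.1, 0, 0, 0, 0.0005, -0.0037, 0.098, 0.1, 0, 0, 0, 0.0005, -0.0037, 0.107, 0.1, 0, 0, 0, 0.0005, -0.0037, 0.1085, 0.1, 0, 0, 0, 0.0005, -0.0037, 0.1085, 0.1]
}}

```text
clock: 15.0
position: [0.5178, 0.3659, 0.1272]
ee_rot: [1.0, 0.028, 0.0, -0.0]
ft_force: [0.5, -0.2, -0.7]
grip_width: 0.243
grasp_force: 49.4
```

Emit:
{"op": "play_rows", "data": {
  "plan": [0, 0, 0, 0, 0, 0, 0.3, 0, 0, 0, 0, 0, 0, 0.6, 0, 0, 0, 0, 0, 0, 1, 0, 0, 0, 0, 0, 0, 1, 0, 0, 0, 0, 0, -0.03, 1, 0, 0, 0, 0, 0, -0.08, 1, 0, 0, 0, 0, 0, -0.13, 1, 0, 0, 0, 0, 0.02, -0.155, 0.6, 0, 0, 0, 0, 0.07, -0.155, 0, 0, 0, 0, 0, 0.13, -0.155, 0, 0, 0, 0, 0, 0.19, -0.155, 0, 0, 0, 0, 0.006, 0.25, -0.155, 0, 0, 0, 0, 0.006, 0.31, -0.155, 0, 0, 0, 0, 0.006, 0.37, -0.155, 0, 0, 0, 0, 0.006, 0.43, -0.12, 0, 0, 0, 0, 0.006, 0.485, -0.07, 0, 0, 0, 0, 0.006, 0.5124, -0.03, 0, 0, 0, 0, 0.006, 0.5124, -0.03, 0, 0, 0, 0, 0.006, 0.5124, -0.03, 0]
}}

```text
clock: 17.38
position: [0.5527, -0.1448, 0.1572]
ee_rot: [1.0, 0.028, 0.0, -0.0]
ft_force: [-0.9, 0.9, 0.8]
grip_width: -0.002
grasp_force: 0.0
```

```bash
python3 tr.py s6.png; python3 - <<'E'
from h import *
o=status.get_obs();p=np.array(o['position']);print(p,o['clock'],o['grip_width'])
ux=np.array([.998,.056,0]);C=np.array([.647,-.1403,0]);print('unit x,y',(p-C)@ux,(p-C)@np.array([-.056,.998,0]))
print('go',go(C-ux*.095+[0,0,.064]))
s=cv2.imread('pics/s6.png');t=snap('top','t6.png')[:,:,::-1]
r=lambda i,k:cv2.resize(i,None,fx=k,fy=k,interpolation=cv2.INTER_CUBIC)
cv2.imwrite('pics/v6.png',np.hstack([r(s[130:230,290:390],4),r(s[240:340,140:240],4)]))
E
```

```text
[([323, 157, 32, 21, 221], [338.5, 167.6]), ([351, 174, 25, 22, 114], [362.8, 184.4])]
0 (np.float64(350.3), np.float64(176.9))
0.04 (np.float64(362.5), np.float64(182.8))
0.09 (np.float64(378.5), np.float64(190.4))
[ 0.5532802  -0.14422561  0.15806944] 17.425 -0.0013532229197203744
unit x,y -0.09375219686269928 0.001330548097431673
go [-0.0013  0.0013  0.0941]
```

View pics/v6.png

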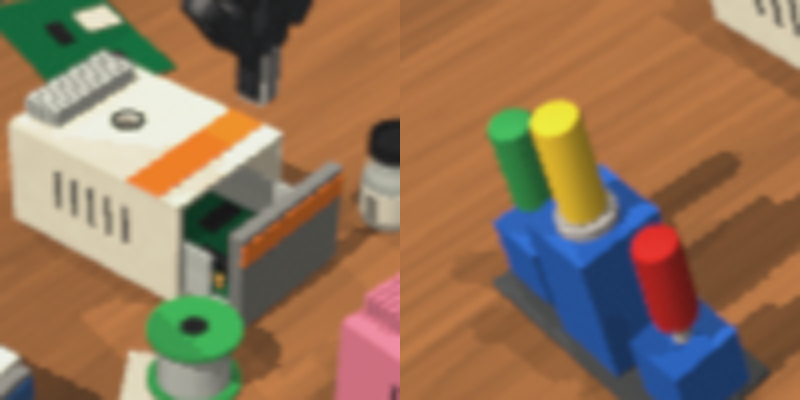

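The tray is out 40 mm with the gap open behind its front, and the pin's flange sits flush on the blue block. I'll put the closed fingers into the gap and draw the tray.

Emit:
{"op": "play_rows", "data": {
  "plan": [0, 0, 0, -0.0013, 0.001, 0.03, 0, 0, 0, 0, -0.0013, 0.001, 0.06, 0, 0, 0, 0, -0.0013, 0.001, 0.085, 0, 0, 0, 0, -0.0013, 0.001, 0.093, 0, 0, 0, 0, -0.0013, 0.001, 0.093, 0, 0, 0, 0, -0.008, 0.001, 0.093, 0, 0, 0, 0, -0.015, 0.001, 0.093, 0, 0, 0, 0, -0.022, 0.001, 0.093, 0, 0, 0, 0, -0.029, 0.001, 0.093, 0, 0, 0, 0, -0.036, 0.001, 0.093, 0, 0, 0, 0, -0.043, 0.001, 0.093, 0, 0, 0, 0, -0.05, 0.001, 0.093, 0, 0, 0, 0, -0.055, 0.001, 0.093, 0, 0, 0, 0, -0.059, 0.001, 0.093, 0, 0, 0, 0, -0.059, 0.001, 0.093, 0, 0, 0, 0, -0.059, 0.001, 0.093, 0]
}}

```text
clock: 19.48
position: [0.4933, -0.1499, 0.0636]
ee_rot: [1.0, 0.028, -0.0, -0.0]
ft_force: [-0.3, -0.1, 0.0]
grip_width: 0.0
grasp_force: 0.0
```

```bash
python3 tr.py s7.png
```

```text
[([323, 157, 32, 21, 218], [338.4, 167.6]), ([367, 182, 23, 18, 92], [379.1, 191.4])]
0 (np.float64(350.3), np.float64(176.9))
0.04 (np.float64(362.5), np.float64(182.8))
0.09 (np.float64(378.5), np.float64(190.4))
```

Emit:
{"op": "play_rows", "data": {
  "plan": [0, 0, 0, -0.003, 0, 0, 0, 0, 0, 0, -0.005, 0, 0, 0, 0, 0, 0, -0.005, 0, 0, 0]
}}

```text
clock: 19.9
position: [0.4928, -0.1497, 0.0648]
ee_rot: [1.0, 0.029, 0.005, 0.0]
ft_force: [19.5, -0.1, -12.0]
grip_width: -0.002
grasp_force: 9.5
```

The arm has met the stop (19.5 N). I'll back off, then rise.

Emit:
{"op": "play_rows", "data": {
  "plan": [0, 0, 0, 0.006, 0, 0, 0, 0, 0, 0, 0.014, 0, 0, 0, 0, 0, 0, 0.014, 0, -0.03, 0, 0, 0, 0, 0.014, 0, -0.08, 0, 0, 0, 0, 0.014, 0, -0.14, 0, 0, 0, 0, 0.014, 0, -0.19, 0, 0, 0, 0, 0.014, 0, -0.19, 0, 0, 0, 0, 0.014, 0, -0.19, 0, 0, 0, 0, 0.014, 0, -0.19, 0]
}}

```text
clock: 21.02
position: [0.5019, -0.1493, 0.2522]
ee_rot: [1.0, 0.028, -0.001, -0.0]
ft_force: [-0.0, 1.2, -0.1]
grip_width: -0.0
grasp_force: 0.0
```

```bash
sed -i 's/mk\[:,390:\]=0/mk[:,400:]=0/' tr.py; python3 tr.py s8.png; python3 - <<'E'
from h import *
a=cv2.imread('pics/side1.png');b=cv2.imread('pics/s8.png')
d=lambda x,y,w,h:float(cv2.absdiff(a,b)[y:y+h,x:x+w].mean())
print('meter/jar',d(380,155,18,30),d(405,155,40,30),'pin',d(170,262,25,40),'blue',d(215,200,85,65))
print(status.get_obs()['ft_force'])
E
```

```text
[([323, 157, 32, 21, 219], [338.5, 167.6]), ([367, 182, 23, 18, 90], [379.1, 191.3])]
0 (np.float64(350.3), np.float64(176.9))
0.04 (np.float64(362.5), np.float64(182.8))
0.09 (np.float64(378.5), np.float64(190.4))
meter/jar 7.266666666666667 10.818055555555556 pin 8.124666666666666 blue 11.711070889894419
[-0.07839244 -0.08196899  0.52687254]
```

```bash
python3 -c "
from workcell import manip;print(manip.hand_in())"
```

```text
the job is handed in; nothing more can be done
None
```

Handed in at 21 s, verdict not shown: the orange tray is at its stop, the spool stands upright on the card clear of it, and the pin is home in the holder. The jar, meter and blue module were not touched as far as I could see, but the larger decoy pin fell over on the bench, probably brushed by the arm.

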